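# Hold the glue press closed on a drawer front

### The job

A small wooden drawer front with a freshly glued brass label frame is lying in the green bench press. Start the press timer by pressing the green button fully down once and letting it come up again, then push the press's spring lever down by its black palm plate until the pointer is in the green part of its scale, and finish while still holding it there, because the lever springs back up if let go. Do not push the pointer deep into the red, leave the red button alone, and do not disturb the glue bottle, the screw jar, the brush or the spare drawer front.

Things in the scene. Friction and masses are not known exactly. Their poses are not given: they have to be found in the camera images.
- start_button_top (a point): Top centre of the green start button: a round cap 36 mm across, pointing straight up, on a black collar (52 mm across) on a grey box 85 x 85 x 40 mm fixed to the bench. Cap top is 63 mm above the bench at rest, 11 mm above the collar. The green and red boxes may have swapped places.
- start_button (a joint): Travel of the green button, m: 0 up, 0.007 fully down. Sprung: it starts moving at about 2 N, is fully down at 6 N and comes back up by itself.
- lamp_button_top (a point): Top centre of the red button (lamp switch, not to be pressed); its cap and grey box are the same as the green button's.
- lamp_button (a joint): Travel of the red button, m: 0 up, 0.007 fully down.
- press: Green bench press, fixed. Origin: underside, below the ram axis; z up, y level from the column to the palm plate. Base 150 (x) x 200 (y) x 22 mm; column 50 x 50 mm at y -75 mm; highest fixed part 230 mm. Scale: an upright arc (white, green, red) behind the column, 141 to 177 mm along -y, seen from its +x and -x sides; the lever's tail is the pointer and climbs as the plate goes down.
- lever_pivot (a point): The lever's pivot axis (horizontal, along the press's x axis), at x 0, y -60 mm, z 210 mm from the press origin.
- lever_palm (a point): Centre of the top of the lever's black rubber palm plate (64 x 66 x 14 mm), to be pushed down. It lies 200 mm out from the pivot along the lever and 7 mm above its centreline. At rest the lever slopes up to the plate at 0.35 rad and this point is about 285 mm above the bench; at mid-green it slopes down at 0.11 rad and this point is about 195 mm up, 90 mm lower.
- lever (a joint): Lever angle, rad: 0 at rest (up), growing as the palm plate is pushed down, 0.80 at the stop. White 0 to 0.38, green 0.38 to 0.54, red above (deep red above 0.64). Sprung upwards: the push on the plate is about 3 N at first and about 8 to 11 N in the green. From about 0.34 the pad is on the work.
- press_pad: Round black rubber pad, 40 mm across, on the sprung foot of the ram; origin at its underside. It comes down as the lever goes down.
- drawer_front: Wooden drawer front 84 x 74 x 16 mm with a 3 mm high brass label frame, lying in the aluminium nest of the press under the pad, already in place; origin at its underside.
- glue_bottle_mid (a point): Middle of a white glue bottle with an orange cap, 52 mm across, 130 mm tall; leave alone.
- screw_jar_mid (a point): Middle of an amber jar with a brass lid, 60 mm across, 75 mm tall; leave alone.
- brush_mid (a point): Middle of a brush lying at the back; leave alone.
- spare_front_mid (a point): Middle of a second drawer front (84 x 74 x 19 mm) lying on the bench behind the press; leave alone.
Not all that is in view belongs to the job. What is shaped like the part that bears start_button_top but purple or turquoise is not meant. What is shaped like the drawer_front but orange or pink is not meant.

How it is judged:
By the outcome, as a careful person would: the job done as asked, in the order asked, and still so for the second after the job is handed in, while the arm keeps its last pose, push and grip.
It also fails if it takes over 58 s, if anything falls off the work surface, if the arm or the gripper's body presses on something with over 40 N, if the wrist force passes 120 N, or if a joint passes its speed limit or range.

### The arm

A 6-joint arm with a two-finger parallel gripper is mounted at the origin on the work surface. World frame = base frame: x ahead of the robot, y to its left, z up, the work surface at z = 0. Lengths are in mm, angles in rad, forces in N, time in s.
With the tool pointing down it reaches from about 300 to 775 mm from the base axis. Payload 14.6 kg.
Tool frame: the origin (TCP) lies between the finger pads; the fingertips stand 8 mm ahead of it and the grasp point (between the pads) lies 11 mm behind it; z points along the fingers, y is the direction in which the jaws open and shut (so a half turn about z gives the same grasp; the last joint's range is limited). The gripper opens to 85 mm and grips with 20 to 120 N. Pads are 22 mm wide; open, the fingers measure 114 mm over their backs; the gripper's body (76 mm by 85 mm) begins 54 mm behind the grasp point. The pads swing forward as they close: fully open they stand 13 mm farther back than shut.
Start: joints at [-1.383, 0.3, 1.521, -0, 1.321, -0.067], TCP at [138.622, -532.234, 239.281] pointing down, gripper open.
Joint ranges: [-3.03, 3.03], [-0.79, 2.21], [0.23, 2.52], [-1.04, 4.18], [0, 3.07], [-2.55, 2.55]. Speed limits (rad/s): [2.22, 2.22, 2.57, 3.14, 3.14, 3.14].

### API

Orientations are given as a unit quaternion [x, y, z, w].
In Python, from cell import arm, eyes, finish_job, nets gives the robot as it stands.
- The arm moves only by the tool carry_out, never from a script. Its arguments are lists of equal length, an entry for each row: "dr": the turn, a rotation vector about the tool's x, y, z in units of 5 degrees (1.0 is 5 degrees), a list of three; "delta_pos": the shift along the tool's x, y, z in units of 40 mm (1.0 is 40 mm), a list of three; "jaw": the closure, from 0 (fully open) to 1 (shut). In form: {"dr": [[wx, wy, wz], ...], "delta_pos": [[tx, ty, tz], ...], "jaw": [jaw, ...]}. A call has 1 to 20 rows; each row is the pose to reach, as a shift and turn from the pose commanded when the call began, along the tool's axes at that moment; what a row does not reach only later rows make up. A row lasts 1/12 s, in which the tool goes at most 41.7 mm and 7.16 degrees, less where a joint would pass 70% of its speed; a pose out of reach is approached as far as the arm can. A call with a gripper value outside its range is refused whole. The fingers move at their own pace and stop on an object; the grip force is fixed at half the most. Time passes only in rows, so rows that repeat a pose let the fingers close. It gives the time, the measured TCP pose, the force and the opening at its end, in the units of the state.
- arm.observe(): the state, without advancing time (a new reading comes with each control period).
- eyes.get_image(name): name is "scene" or "top" or "wrist"; returns (picture, depth): 420x560x3 uint8, red, green, blue; 420x560 float32, mm along the optical axis (not along the pixel's ray), 0 where there is no reading.
- eyes.get_calibration(name): a dict with "intrinsics" (3x3 intrinsics, pixels), "k1" (the pictures are not rectified: a ray, as slopes to the right and down, at radius r is drawn at 1 + k1 r^2 times it, then the intrinsics apply), "world_from_camera" (4x4, takes a point from camera to world coordinates); the wrist camera has in their place "T_tool_cam" (4x4, takes a point from camera to tool coordinates, whose origin is the TCP and whose axes are the flange's). Camera axes: x right, y up, looking along -z (the intrinsics and any distortion apply to the point x, -y, -z); pixel columns grow to the right and rows downward; lengths in mm; the calibration is good to about 2 mm. A picture is of the moment at which its call begins: read the wrist's pose just before it. get_calibration takes no time and is no camera call.
- finish_job(): hands the job in, once; it reports no verdict.
Trained networks look in the newest picture that a camera, given by its name, has taken for a name from the list of things; names that differ only in an ending like _2 or _b are one class to them, and where a whole thing is asked for, a point or a joint stands for the part that bears it (a point fixed in the world has none). Each returns a list of dicts, best first, with "p" (0 to 1); they miss things now and then, are a little off and sometimes report something else, mostly with a low value. They report only what shows in the picture. A call takes as long as a camera call. They do not tell look-alikes from the thing itself.
- nets.search_frame(camera, query): "rect" ([centre column, centre row, width, height] in pixels, round what is visible of it).
- nets.tip_of(camera, query): "point" ([row, column] in pixels: a listed point, or the origin of a listed thing).
The state is a dict: "t": time; "joints": joint angles; "joint_velocities": joint speeds; "tau": joint torques, N m; "position": TCP position; "orientation": TCP orientation; "contact_force": force on the tool from outside, world axes, zero at the start; "moment": the same for the moment, N m; "width": opening from 0.0 (shut) to 1.0 (fully open).
Only numpy, scipy, OpenCV 4.12 (cv2) and the standard library are available. Lean on these libraries where they do the work, as an engineer would, in place of code of your own. Each camera call takes 0.05 s, during which the arm holds its last target.

## Working session

There is one attempt and no reset: what is moved stays moved. The work goes in short steps, Python scripts to look and compute and a tool call to move; the robot and the scene stay as the last step left them, time stands still between calls to the robot, and variables do not carry over. Pictures are saved under pics/ and viewed, and the job is handed in when it is done.

Besides the shell and the picture viewer there is one more tool, called after "Emit:" in YAML: its name, and indented under it one key for each argument. carry_out: Moves the arm, as the interface text tells. Its arguments: {"type":"object","properties":{"dr":{"type":"array"},"delta_pos":{"type":"array"},"jaw":{"type":"array"}},"required":["dr","delta_pos","jaw"]}

```bash
ls; mkdir -p pics; python3 - <<'E'
from cell import arm, eyes, nets
import cv2
s=arm.observe(); print({k:s[k] for k in('t','position','orientation','contact_force','width')})
for c in('scene','top'):
    im,d=eyes.get_image(c); cv2.imwrite(f'pics/{c}0.png',im[:,:,::-1])
    for q in('start_button_top','lamp_button_top','lever_palm','lever_pivot','press'):
        print(c,q,[( [round(x) for x in r['point']],round(r['p'],2)) for r in nets.tip_of(c,q)][:4])
E
```

```text
pics
{'t': 0.0, 'position': array([ 138.58348142, -532.03126852,  238.71022344]), 'orientation': array([ 9.91897446e-01,  1.27039782e-01, -4.12393014e-05, -5.91066379e-04]), 'contact_force': array([-1.04050421, -0.58208114, -0.05365487]), 'width': 1.0020754532085219}
scene start_button_top [([242, 175], 0.45), ([276, 207], 0.44), ([164, 336], 0.44), ([256, 123], 0.41)]
scene lamp_button_top []
scene lever_palm [([154, 312], 0.93), ([195, 257], 0.47)]
scene lever_pivot [([198, 257], 0.81)]
scene press [([238, 280], 0.58)]
top start_button_top [([217, 356], 0.63), ([256, 354], 0.62), ([280, 392], 0.4), ([212, 274], 0.19)]
top lamp_button_top [([190, 236], 0.66), ([228, 169], 0.4)]
top lever_palm [([192, 240], 0.55), ([159, 179], 0.42)]
top lever_pivot [([208, 296], 0.76)]
top press [([211, 279], 0.7), ([192, 236], 0.42)]
```

View pics/scene0.png

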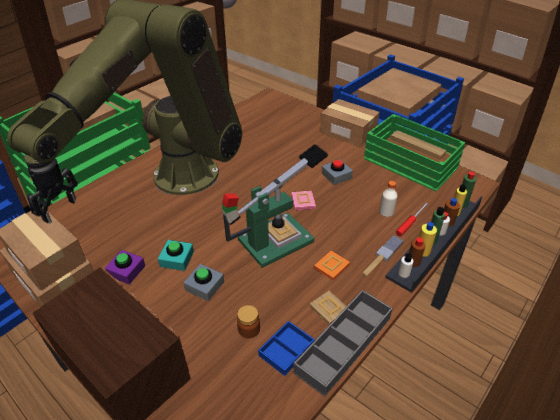

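View pics/top0.png

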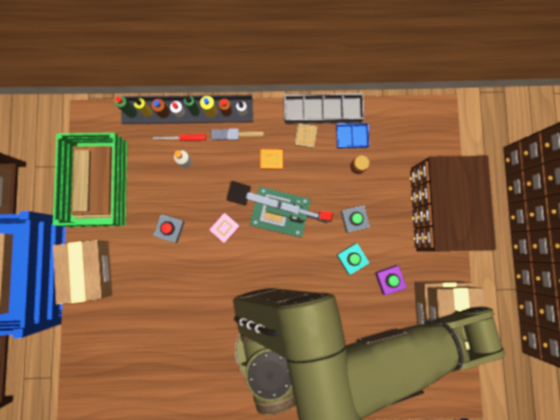

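The candidates in the top view are the grey box with a green cap at (col 356, row 218), the turquoise box at (354, 259) and the purple box at (392, 280). The grey one fits the description. The red button is at (168, 229) and the palm plate at (238, 193). I'll confirm the grey box in a crop and measure positions.

```bash
cat > h.py <<'E'
import numpy as np, cv2
from cell import arm, eyes, nets
from scipy.spatial.transform import Rotation as R
def rays(K,k1,uv):
    uv=np.atleast_2d(np.asarray(uv,float))
    return cv2.undistortPoints(uv.reshape(-1,1,2),np.array(K,float),np.array([k1,0,0,0,0.])).reshape(-1,2)
def w(cam,uv,depth):
    c=eyes.get_calibration(cam); n=rays(c['intrinsics'],c['k1'],uv)
    depth=np.atleast_1d(depth)
    P=np.c_[n[:,0]*depth,-n[:,1]*depth,-depth]
    if 'world_from_camera' in c: T=np.array(c['world_from_camera'])
    else:
        s=arm.observe(); A=np.eye(4);A[:3,:3]=R.from_quat(s['orientation']).as_matrix();A[:3,3]=s['position'];T=A@np.array(c['T_tool_cam'])
    return P@T[:3,:3].T+T[:3,3]
def cloud(cam,d,r0,r1,c0,c1):
    rr,cc=np.mgrid[r0:r1,c0:c1]; dd=d[r0:r1,c0:c1].ravel(); m=dd>0
    uv=np.c_[cc.ravel(),rr.ravel()][m]
    return uv,w(cam,uv,dd[m])
E
python3 - <<'E'
from h import *
im,d=eyes.get_image('top')
a=cv2.resize(im[185:300,315:425],None,fx=3.5,fy=3.5,interpolation=cv2.INTER_CUBIC)
b=cv2.resize(im[170:255,205:345],None,fx=3.,fy=3.,interpolation=cv2.INTER_CUBIC)
a=a[:, :380]
h=max(a.shape[0],b.shape[0]); o=np.zeros((h,a.shape[1]+b.shape[1],3),np.uint8);o[:a.shape[0],:a.shape[1]]=a;o[:b.shape[0],a.shape[1]:]=b
cv2.imwrite('pics/c1.png',o[:,:,::-1])
hsv=cv2.cvtColor(im,cv2.COLOR_RGB2HSV).astype(int)
def rep(name,r0,r1,c0,c1,f):
    uv,P=cloud('top',d,r0,r1,c0,c1); h=hsv[uv[:,1],uv[:,0]]; m=f(h); 
    print(name,m.sum(),np.median(P[m],0).round(1),P[m].mean(0).round(1),P[m].min(0).round(),P[m].max(0).round()); return P[m]
rep('green',205,232,343,372,lambda h:(h[:,1]>150)&(abs(h[:,0]-60)<20)&(h[:,2]>70))
rep('red',215,242,153,185,lambda h:(h[:,1]>150)&((h[:,0]<10)|(h[:,0]>170))&(h[:,2]>70))
P=rep('palm',178,210,222,256,lambda h:h[:,2]<50)
q=P[P[:,2]>230]; print(len(q),q.mean(0),q.min(0),q.max(0)); c,_,v=np.linalg.svd(q-q.mean(0));print(v)
print('pivot',w('top',[[296,208]],d[208,296]))
im2,d2=eyes.get_image('scene')
for n,uv in dict(green=(204,274),palm=(314,155),red=(337,164)).items(): print(n,w('scene',[uv],d2[uv[1],uv[0]]).round(1))
E
```

```text
return _methods._mean(a, axis=axis, dtype=dtype,
  ret = um.true_divide(
<stdin>:11: RuntimeWarning: Mean of empty slice.
Traceback (most recent call last):
ValueError: zero-size array to reduction operation minimum which has no identity
```

View pics/c1.png

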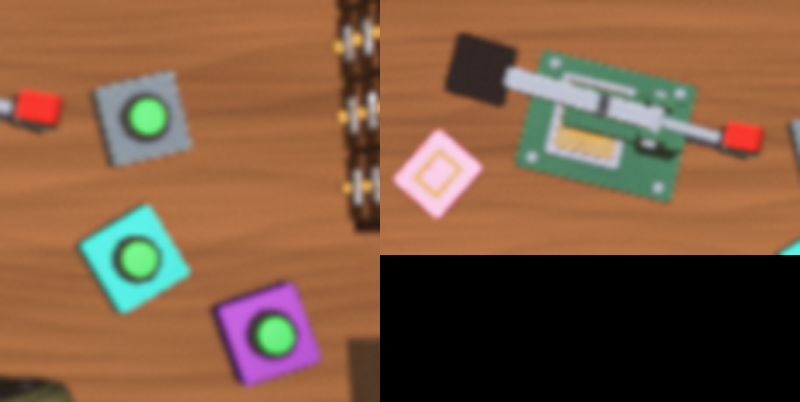

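```bash
python3 - <<'E' 2>/dev/null
from h import *
im,d=eyes.get_image('top')
print(im[217,357],d[217,357],d[210:226:5,340:375:5])
hsv=cv2.cvtColor(im,cv2.COLOR_RGB2HSV).astype(int)
print(hsv[217,357])
def rep(name,r0,r1,c0,c1,f):
    uv,P=cloud('top',d,r0,r1,c0,c1); h=hsv[uv[:,1],uv[:,0]]; m=f(h); 
    print(name,len(m),m.sum())
    if m.sum(): print(np.median(P[m],0).round(1),P[m].mean(0).round(1),P[m].min(0).round(),P[m].max(0).round(), uv[m].mean(0)); 
    return P[m]
rep('green',205,232,343,372,lambda h:(h[:,1]>100)&(abs(h[:,0]-60)<20)&(h[:,2]>100))
rep('red',215,242,153,185,lambda h:(h[:,1]>150)&((h[:,0]<10)|(h[:,0]>170))&(h[:,2]>150))
P=rep('palm',178,210,222,256,lambda h:h[:,2]<70)
q=P[P[:,2]>230]; print(len(q),q.mean(0),q.min(0),q.max(0)); c,_,v=np.linalg.svd(q-q.mean(0));print(v)
print('pivot',w('top',[[296,208]],d[208,296]))
im2,d2=eyes.get_image('scene')
for n,uv in dict(green=(204,274),palm=(314,155),red=(337,164)).items(): print(n,d2[uv[1],uv[0]],w('scene',[uv],d2[uv[1],uv[0]]).round(1))
E
```

```text
[121 245 142] 1467.6223 [[1528.5549 1494.5928 1495.6692 1491.6276 1495.8953 1494.3124 1536.355 ]
 [1524.5754 1485.2952 1491.4932 1466.3981 1464.4658 1490.0563 1532.2045]
 [1523.5138 1488.812  1477.7592 1467.061  1460.9414 1491.0992 1530.2236]
 [1523.6119 1507.017  1491.977  1476.5997 1493.4596 1480.1337 1530.8679]]
[ 65 129 245]
green 780 92
[ 461.5 -323.9   62.6] [ 462.  -323.8   61.1] [ 444. -343.   46.] [ 481. -308.   68.] [356.69565217 217.95652174]
red 856 91
[441.3 363.3  62.8] [442.3 363.4  62.2] [424. 346.  49.] [459. 384.  71.] [166.01098901 227.64835165]
palm 1087 333
[532.3  86.9 285.5] [531.3  87.2 285.7] [497.  53. 272.] [564. 117. 302.] [237.75675676 192.6036036 ]
333 [531.32827105  87.22125188 285.66847109] [496.64366398  53.01518848 272.10668486] [564.00288538 116.77007388 301.50056048]
[[-0.99555941  0.04237195 -0.08405992]
 [ 0.01054662  0.93755305  0.3476824 ]
 [-0.09354262 -0.34525194  0.93383664]]
pivot [[486.71436987 -94.87951749 218.86867042]]
green 1307.408 [[ 474.8 -323.5   62.1]]
palm 1359.5945 [[543.   81.4 287.6]]
red 1706.0205 [[452.3 353.4  65.1]]
```

The crop confirms the green cap on the grey box, with its top at about (462, -324, 63). Next I'll work out the approach.

```bash
cat >> h.py <<'E'
def rel(target):
    s=arm.observe(); M=R.from_quat(s['orientation']).as_matrix()
    return (M.T@(np.array(target)-s['position'])/40).round(3)
E
python3 - <<'E' 
from h import *
print(rel([462,-324,140]),rel([462,-324,239]))
im,d=eyes.get_image('top')
for n,uv in dict(tail=(325,215),turq=(354,259),jar=(361,163),chest=(455,200),hand=(430,200)).items(): print(n,w('top',[uv],d[uv[1],uv[0]]).round(0))
E
```

```text
[ 9.135 -3.001  2.482] [ 9.135e+00 -3.001e+00  7.000e-03]
tail [[ 459. -183.  256.]]
turq [[ 315. -307.   63.]]
jar [[ 662. -346.   73.]]
chest [[ 506. -628.  184.]]
hand [[ 509. -551.  170.]]
```

Emit:
carry_out:
  dr:
    - [0,0,0]
    - [0,0,0]
    - [0,0,0]
    - [0,0,0]
    - [0,0,0]
    - [0,0,0]
    - [0,0,0]
    - [0,0,0]
    - [0,0,0]
    - [0,0,0]
    - [0,0,0]
    - [0,0,0]
    - [0,0,0]
    - [0,0,0]
    - [0,0,0]
    - [0,0,0]
  delta_pos:
    - [0.9,-0.3,0]
    - [1.8,-0.6,0]
    - [2.7,-0.9,0]
    - [3.6,-1.2,0]
    - [4.5,-1.5,0]
    - [5.4,-1.8,0]
    - [6.3,-2.1,0]
    - [7.2,-2.4,0]
    - [8.1,-2.7,0.3]
    - [8.7,-2.9,0.8]
    - [9.13,-3.0,1.4]
    - [9.13,-3.0,2.0]
    - [9.13,-3.0,2.4]
    - [9.13,-3.0,2.48]
    - [9.13,-3.0,2.48]
    - [9.13,-3.0,2.48]
  jaw: [1,1,1,1,1,1,1,1,1,1,1,1,1,1,1,1]

```text
t: 2.13
position: [462.0, -324.5, 141.2]
orientation: [0.992, 0.127, 0.0, 0.0]
contact_force: [-0.2, -0.9, -0.0]
width: 0.001
```

```bash
python3 - <<'E' 
from h import *
s=arm.observe(); print(s['t'],s['position'],s['contact_force'],s['width'],s['joints'])
im,d=eyes.get_image('wrist'); cv2.imwrite('pics/w1.png',im[:,:,::-1])
hsv=cv2.cvtColor(im,cv2.COLOR_RGB2HSV).astype(int)
m=(hsv[...,1]>100)&(abs(hsv[...,0]-62)<12)&(hsv[...,2]>100)&(d>0)
n,l,st,ce=cv2.connectedComponentsWithStats(m.astype(np.uint8))
for i in range(1,n):
    if st[i,4]>100:
        r,c=np.nonzero(l==i); P=w('wrist',np.c_[c,r],d[r,c]); print(ce[i],st[i],np.median(P,0),P.min(0),P.max(0))
print(rel([462,-324,74]))
E
```

```text
2.1333 [ 462.00894438 -324.46902835  141.16151429] [-0.23264843 -0.90348852 -0.01957124] 0.001276379744159238 [-6.77149890e-01  4.28991270e-01  1.58539085e+00  1.96670774e-05
  1.12597876e+00  6.39177537e-01]
[278.15918803 216.65918803] [ 253  193   51   48 1872] [ 464.62775505 -324.46175284   62.97912727] [ 441.83459532 -343.96358384   50.86905408] [ 481.47338258 -307.02941949   65.7975572 ]
[-0.    -0.018  1.688]
```

View pics/w1.png

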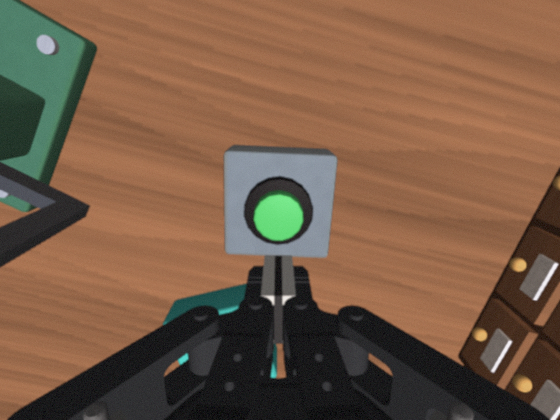

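The wrist view shows the cap at (278, 217), directly below the tool and matching the top-view fix. I'll descend to just above it, then go slowly.

Emit:
carry_out:
  dr:
    - [0,0,0]
    - [0,0,0]
    - [0,0,0]
    - [0,0,0]
    - [0,0,0]
    - [0,0,0]
    - [0,0,0]
    - [0,0,0]
    - [0,0,0]
  delta_pos:
    - [0,0,0.5]
    - [0,0,1.0]
    - [0,0,1.4]
    - [0,0,1.6]
    - [0,0,1.68]
    - [0,0,1.74]
    - [0,0,1.8]
    - [0,0,1.82]
    - [0,0,1.82]
  jaw: [1,1,1,1,1,1,1,1,1]

```text
t: 2.93
position: [462.2, -324.5, 68.2]
orientation: [0.992, 0.127, 0.001, 0.001]
contact_force: [-0.8, -1.0, 2.7]
width: 0.003
```

Emit:
carry_out:
  dr:
    - [0,0,0]
    - [0,0,0]
    - [0,0,0]
    - [0,0,0]
    - [0,0,0]
  delta_pos:
    - [0,0,0.05]
    - [0,0,0.09]
    - [0,0,0.12]
    - [0,0,0.14]
    - [0,0,0.14]
  jaw: [1,1,1,1,1]

```text
t: 3.35
position: [462.3, -324.6, 63.8]
orientation: [0.992, 0.127, 0.001, 0.001]
contact_force: [-7.3, 3.6, 24.4]
width: 0.001
```

24 N with the motion stopped means the button is fully down. I'll let it come up and check it.

Emit:
carry_out:
  dr:
    - [0,0,0]
    - [0,0,0]
    - [0,0,0]
    - [0,0,0]
    - [0,0,0]
    - [0,0,0]
    - [0,0,0]
    - [0,0,0]
    - [0,0,0]
    - [0,0,0]
    - [0,0,0]
  delta_pos:
    - [0,0,-0.3]
    - [0,0,-1.0]
    - [0,0,-1.9]
    - [0,0,-2.8]
    - [0,0,-3.7]
    - [0,0,-4.6]
    - [0,0,-5.5]
    - [0,0,-6.4]
    - [0,0,-7.0]
    - [0,0,-7.0]
    - [0,0,-7.0]
  jaw: [1,1,1,1,1,1,1,1,1,1,1]

```text
t: 4.27
position: [461.9, -324.1, 342.4]
orientation: [0.992, 0.127, 0.001, 0.001]
contact_force: [0.0, -1.0, -0.7]
width: -0.004
```

```bash
python3 - <<'E' 
from h import *
s=arm.observe(); print(s['t'],s['position'],s['contact_force'],s['joints'])
im,d=eyes.get_image('wrist')
hsv=cv2.cvtColor(im,cv2.COLOR_RGB2HSV).astype(int)
m=(hsv[...,1]>100)&(abs(hsv[...,0]-62)<12)&(hsv[...,2]>100)&(d>0)
n,l,st,ce=cv2.connectedComponentsWithStats(m.astype(np.uint8))
for i in range(1,n):
    if st[i,4]>60:
        r,c=np.nonzero(l==i); P=w('wrist',np.c_[c,r],d[r,c]); print(ce[i],st[i],np.median(P,0))
print(rel([532,92,345]))
E
```

```text
4.2667 [ 461.93348909 -324.0633633   342.40806839] [ 0.04524614 -0.97466637 -0.65814404] [-6.76717095e-01  2.77201903e-01  1.31394646e+00  1.24147885e-04
  1.54869141e+00  6.39184036e-01]
[278.00324149 164.51053485] [264 151  28  28 617] [ 463.1164668  -323.51423016   60.97979581]
[241.92781316 259.10191083] [230 248  25  23 471] [ 318.42822052 -308.00429257   61.29675272]
[ 4.322 -9.619 -0.096]
```

The button is up again, at the same height as the untouched turquoise one. Next I'll move above the palm plate.

Emit:
carry_out:
  dr:
    - [0,0,0]
    - [0,0,0]
    - [0,0,0]
    - [0,0,0]
    - [0,0,0]
    - [0,0,0]
    - [0,0,0]
    - [0,0,0]
    - [0,0,0]
    - [0,0,0]
    - [0,0,0]
    - [0,0,0]
    - [0,0,0]
    - [0,0,0]
    - [0,0,0]
    - [0,0,0]
  delta_pos:
    - [0.4,-0.9,-0.1]
    - [0.8,-1.8,-0.1]
    - [1.2,-2.7,-0.1]
    - [1.6,-3.6,-0.1]
    - [2.0,-4.5,-0.1]
    - [2.4,-5.4,-0.1]
    - [2.8,-6.3,-0.1]
    - [3.2,-7.2,-0.1]
    - [3.6,-8.1,-0.1]
    - [4.0,-8.9,-0.1]
    - [4.2,-9.4,-0.1]
    - [4.32,-9.62,-0.1]
    - [4.32,-9.62,-0.1]
    - [4.32,-9.62,-0.1]
    - [4.32,-9.62,-0.1]
    - [4.32,-9.62,-0.1]
  jaw: [1,1,1,1,1,1,1,1,1,1,1,1,1,1,1,1]

```text
t: 5.65
position: [532.0, 90.6, 345.5]
orientation: [0.992, 0.126, -0.0, 0.0]
contact_force: [-0.0, -0.5, -0.2]
width: -0.001
```

```bash
python3 - <<'E' 
from h import *
s=arm.observe(); print(s['t'],s['position'],s['contact_force'],s['joints'])
im,d=eyes.get_image('wrist'); cv2.imwrite('pics/w2.png',im[:,:,::-1])
print(nets.tip_of('wrist','lever_palm')[:2],nets.tip_of('wrist','lever_pivot')[:2])
for p in nets.tip_of('wrist','lever_palm')[:1]:
    r,c=map(int,p['point']); print(w('wrist',[[c,r]],np.median(d[r-3:r+4,c-3:c+4])))
im,d=eyes.get_image('scene'); cv2.imwrite('pics/s2.png',cv2.resize(im[100:280,180:400],None,fx=3,fy=3)[:,:,::-1])
E
```

```text
5.65 [531.9808269   90.5889579  345.52494307] [-0.00138194 -0.48608302 -0.1530414 ] [ 1.00833928e-01  2.19156529e-01  1.37855593e+00 -9.31286408e-05
  1.54414765e+00  1.41842976e+00]
[{'point': [232.8, 286.0], 'p': 0.56}, {'point': [197.3, 350.2], 'p': 0.18}] [{'point': [288.8, 451.6], 'p': 0.66}]
[[531.70999636  85.51202076 285.17032283]]
```

View pics/w2.png

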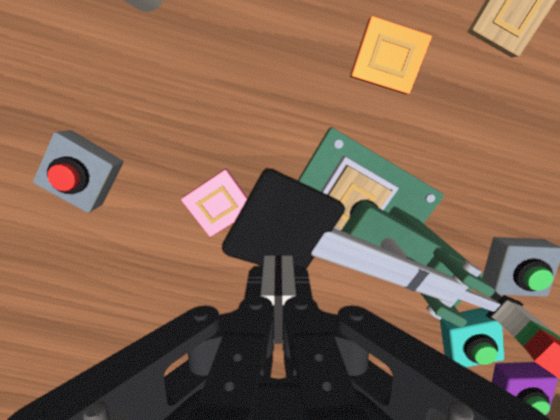

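View pics/s2.png

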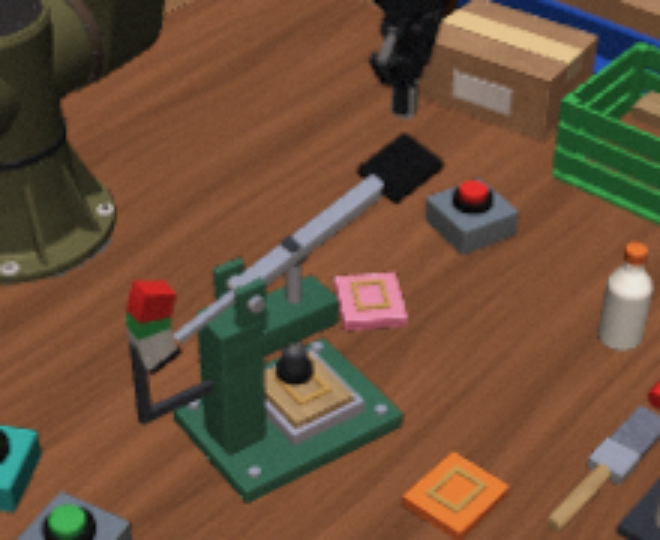

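The tool is centred over the palm plate, which is at about (286, 233) in the wrist view. In the scene crop the pointer sits at the white end of the scale. I'll push down along the lever's arc, stopping a little short of mid-green.

Emit:
carry_out:
  dr:
    - [0,0,0]
    - [0,0,0]
    - [0,0,0]
    - [0,0,0]
    - [0,0,0]
    - [0,0,0]
    - [0,0,0]
    - [0,0,0]
    - [0,0,0]
    - [0,0,0]
    - [0,0,0]
    - [0,0,0]
    - [0,0,0]
    - [0,0,0]
    - [0,0,0]
    - [0,0,0]
    - [0,0,0]
  delta_pos:
    - [0,0,0.4]
    - [0,0,0.8]
    - [0,0,1.05]
    - [0,0,1.2]
    - [0,-0.02,1.4]
    - [0.02,-0.06,1.6]
    - [0.04,-0.1,1.8]
    - [0.06,-0.14,2.0]
    - [0.08,-0.18,2.2]
    - [0.08,-0.2,2.4]
    - [0.08,-0.2,2.6]
    - [0.08,-0.2,2.8]
    - [0.08,-0.2,3.0]
    - [0.08,-0.2,3.15]
    - [0.08,-0.2,3.3]
    - [0.08,-0.2,3.3]
    - [0.08,-0.2,3.3]
  jaw: [1,1,1,1,1,1,1,1,1,1,1,1,1,1,1,1,1]

```text
t: 7.32
position: [533.3, 100.9, 213.6]
orientation: [0.992, 0.127, 0.0, -0.0]
contact_force: [-1.0, 2.5, 8.3]
width: 0.001
```

```bash
cat > look.py <<'E'
from h import *
import sys
s=arm.observe(); print(s['t'],s['position'],s['contact_force'])
im,d=eyes.get_image('scene'); a=cv2.resize(im[100:280,180:400],None,fx=2,fy=2,interpolation=cv2.INTER_CUBIC)
b=cv2.resize(im[175:245,205:275],(360,360),interpolation=cv2.INTER_CUBIC)
cv2.imwrite(sys.argv[1],np.hstack([a,b])[:,:,::-1])
E
python3 look.py pics/s3.png
```

```text
7.3167 [533.28041988 100.92201422 213.61590705] [-0.95559584  2.47081615  8.26271118]
```

View pics/s3.png

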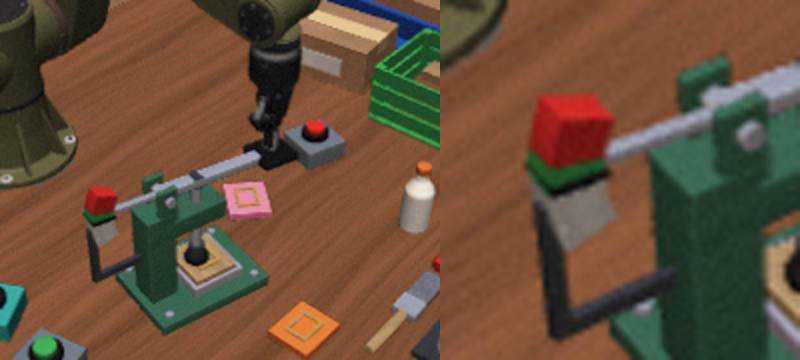

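The pointer's black tip is at the lower edge of the green, at about (560, 180) in the enlargement. Geometry gives about 0.41 rad, so it needs 10 mm more.

Emit:
carry_out:
  dr:
    - [0,0,0]
    - [0,0,0]
    - [0,0,0]
    - [0,0,0]
    - [0,0,0]
    - [0,0,0]
    - [0,0,0]
  delta_pos:
    - [0,0,0.08]
    - [0,0,0.16]
    - [0,0,0.22]
    - [0,0,0.25]
    - [0,0,0.25]
    - [0,0,0.25]
    - [0,0,0.25]
  jaw: [1,1,1,1,1,1,1]

```text
t: 7.95
position: [533.2, 100.6, 203.9]
orientation: [0.992, 0.127, 0.0, 0.0]
contact_force: [-0.8, 1.5, 8.9]
width: 0.004
```

```bash
python3 look.py pics/s4.png; python3 - <<'E'
from h import *
im,d=eyes.get_image('wrist'); cv2.imwrite('pics/w4.png',im[:,:,::-1])
E
```

```text
7.95 [533.22164036 100.56604813 203.93000486] [-0.83425048  1.52459481  8.91018916]
```

View pics/s4.png

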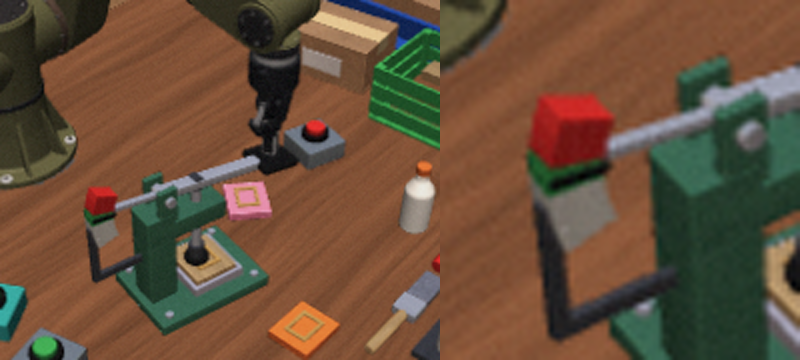

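View pics/w4.png

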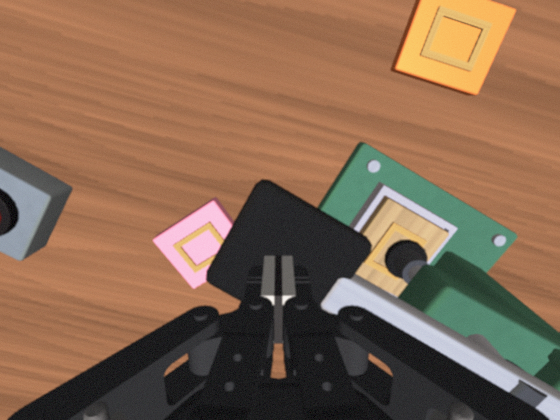

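The black pointer is now inside the green band, with green above and below it (about (570, 178) in the crop). The force is 8.9 N, which fits the green range. I'm handing in while holding.

```bash
python3 - <<'E'
from cell import finish_job
print(finish_job())
E
```

```text
the job is handed in; nothing more can be done
None
```

I pressed the green button on the grey box once, then pushed the lever's palm plate down to about mid-green. I handed the job in at about 8 s, with the arm still holding the lever there.

- **Button:** it bottomed out at about 24 N. Afterwards the cap was back at its rest height, level with the untouched button on the turquoise box.
- **Lever:** the pointer sits in the middle of the green band in the enlarged scene picture. The fingertips are at about 196 mm, against about 195 mm expected for mid-green. The force is about 9 N, within the 8 to 11 N given for the green.
- **Other items:** the arm touched only the green button and the palm plate. The red button, glue bottle and brush look undisturbed in the last pictures. I did not re-photograph the screw jar or the spare front, but the arm's path did not go near them.

No check failed. The button being fully down is inferred from the force and the stopped motion, because its travel cannot be read directly.

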